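# Turn a sinker-mould half over on the parts stand

## Task

Two aluminium sinker-mould halves lean on the sloping wooden stand with their plain backs showing. Pick up the narrower one, turn it over and set it back upright in the place it came from, so that its cavity face looks out from the stand and it leans flat on its backrest. Leave the wider half and the screw-lid jar where they are.

Things in the scene. Friction and masses are not known exactly. Their poses are not given: they have to be found in the camera images.
- narrow_half: Aluminium plate 70 wide, 95 tall, 10 mm thick, about 0.18 kg, leaning on the stand 30 deg off vertical, top edge to the stand's back (-y side). Origin: its very centre. x across its width, y up it to the top edge, z out of the cavity face (two pear-shaped recesses; two pins 4 mm high at x +-28, y -10), which starts turned in to the stand: z points down and back. Both faces are free over the top 45 mm.
- wide_half: The wider mould half, to be left alone: the same aluminium plate but 110 mm wide (95 mm tall, 10 mm thick), leaning in the stand's other seat. Origin and axes as for the narrower one.
- stand: Fixed plywood stand, 320 mm long. Origin: under its base's centre; x to its open front (world +y, within 20 deg), y along it. Two seats at y +-75 mm; either half in either seat, up to 8 mm off centre. Backrests 40 wide lean back 30 deg, 50 mm up the slope from a 30 mm deep ledge square to them; their corner is at x 0, z 34 mm. No front lip: a plate slides home into the corner.
- jar: Amber glass jar with a yellow screw lid, 60 mm in diameter, 62 mm tall, standing on the bench before or behind the stand, to be left alone. Origin: centre of its underside.

How it is judged:
By the outcome, as a careful person would: the job done as asked, in the order asked, and still so for the second after the job is handed in, with the robot touching nothing.
It also fails if it takes over 38 s, if anything falls off the work surface, if the arm or the gripper's body presses on something with over 40 N, if the wrist force passes 120 N, or if a joint passes its speed limit or range.

## Robot

A 6-joint arm with a two-finger parallel gripper is mounted at the origin on the work surface. World frame = base frame: x ahead of the robot, y to its left, z up, the work surface at z = 0. Lengths are in m, angles in rad, forces in N, time in s.
With the tool pointing down it reaches from about 0.375 to 0.9 m from the base axis. Payload 3.1 kg.
Tool frame: the origin (TCP) lies midway between the tips of the shut fingers; the grasp point (between the pads) lies 19 mm behind it; z points along the fingers, y is the direction in which the jaws open and shut (so a half turn about z gives the same grasp; the last joint's range is limited). The gripper opens to 85 mm and grips with 20 to 120 N. Pads are 22 mm wide; open, the fingers measure 114 mm over their backs; the gripper's body (76 mm by 85 mm) begins 54 mm behind the grasp point. The pads swing forward as they close: fully open they stand 13 mm farther back than shut.
Start: joints at [-1.339, 0.527, 1.433, -0, 1.181, -0.178], TCP at [0.25, -0.573, 0.231] pointing down, gripper open.
Joint ranges: [-3.08, 3.08], [-0.75, 2.2], [0.22, 2.44], [-1.43, 4.57], [0, 2.65], [-2.85, 2.85]. Speed limits (rad/s): [2.79, 2.79, 3.14, 3.14, 3.14, 3.14].

## Interface

Orientations are given as a unit quaternion [x, y, z, w].
In Python, from station import manip gives the robot as it stands.
- The arm moves only by the tool servo_tool, never from a script. Its argument "increments" is a list of rows, each an object with "hand": the closure, from 0 (fully open) to 1 (shut); "travel": the shift along the tool's x, y, z in mm, a list of three; "yaw": the turn about the tool's z in degrees. A call has 1 to 20 rows; each row shifts and turns the commanded pose from where the row before left it, along the tool's axes as they then stand; what a row does not reach is not made up. A row lasts 1/10 s, in which the tool goes at most 50 mm and 8.59 degrees, less where a joint would pass 70% of its speed; a pose out of reach is approached as far as the arm can. A call with a gripper value outside its range is refused whole. The fingers move at their own pace and stop on an object; "newtons" is the grip in N (left out, the last holds). Time passes only in rows, so rows that do not move let the fingers close. It gives the time, the measured TCP pose, the force and the opening at its end, in the units of the state.
- manip.sense(): the state, without advancing time (a new reading comes with each control period).
- manip.snapshot(name): name is "side" or "top" or "wrist"; returns a dict with "pixels" (384x512x3 uint8, blue, green, red), "fx", "fy", "cx", "cy" (pixels), "R" (3x3) and "t" (3): a world point X has camera coordinates R X + t. Camera axes: x right, y down, z forward; pixel columns grow to the right and rows downward; lengths in m; the calibration is good to about 2 mm. A picture is of the moment at which its call begins. There is no depth.
- manip.sign_off(): hands the job in, once; it reports no verdict.
The state is a dict: "t": time; "q": joint angles; "qd": joint speeds; "tau": joint torques, N m; "tcp_pos": TCP position; "tool_rot": TCP orientation; "force": force on the tool from outside, world axes, zero at the start; "ft_torque": the same for the moment, N m; "finger_gap": opening from 0.0 (shut) to 1.0 (fully open).
Only numpy, scipy, OpenCV 4.12 (cv2) and the standard library are available. Lean on these libraries where they do the work, as an engineer would, in place of code of your own. Each camera call takes 0.05 s, during which the arm holds its last target.

## Working session

There is one attempt and no reset: what is moved stays moved. The work goes in short steps, Python scripts to look and compute and a tool call to move; the robot and the scene stay as the last step left them, time stands still between calls to the robot, and variables do not carry over. Pictures are saved under pics/ and viewed, and the job is handed in when it is done.

Besides the shell and the picture viewer there is one more tool, called after "Call:" by a JSON object that holds its "fn" and its "kwargs", one argument or row to a line. servo_tool: Moves the arm, as the interface text tells. Its arguments: {"type":"object","properties":{"increments":{"type":"array","items":{"type":"object","properties":{"hand":{"type":"number"},"travel":{"type":"array","items":{"type":"number"}},"yaw":{"type":"number"}}}},"newtons":{"type":"number"}},"required":["increments"]}

```bash
ls; mkdir -p pics
python3 - <<'E'
from station import manip
import cv2
s=manip.sense(); print(s)
for n in ["side","top","wrist"]:
    p=manip.snapshot(n); cv2.imwrite(f"pics/{n}0.png",p["pixels"]); print(n,p["fx"],p["fy"],p["cx"],p["cy"],p["R"],p["t"])
E
```

```text
pics
{'t': 0.0, 'q': array([-1.33848855e+00,  5.28494515e-01,  1.43389636e+00, -3.47610669e-06,
        1.18137570e+00, -1.78493161e-01]), 'qd': array([-0.00151092,  0.0017767 ,  0.00093329, -0.00137895, -0.00082365,
        0.00018319]), 'tau': array([-1.47523201e-04, -4.42351913e+01, -1.78025579e+01, -2.49534687e-04,
        8.47206888e-03,  1.40788902e-05]), 'tcp_pos': array([ 0.24945443, -0.57228834,  0.23031808]), 'tool_rot': array([ 9.78978670e-01,  2.03959754e-01, -3.08503179e-05, -1.08652539e-03]), 'force': array([ 0.40511035, -0.20255742,  0.77323026]), 'ft_torque': array([ 0.00582465, -0.01653044,  0.00530795]), 'finger_gap': 1.001726061670077}
side 479.07256914551016 479.07256914551016 251.90462913961866 184.22142806540285 [[-0.99880446 -0.04834389 -0.00724637]
 [-0.02927297  0.71022106 -0.70336985]
 [ 0.03915016 -0.70231682 -0.71078713]] [0.54550721 0.05791763 1.04598015]
top 451.7192254614968 451.7192254614968 247.5933370844786 201.69978415665673 [[-0.0208466  -0.99963915  0.01694084]
 [-0.99105375  0.01842743 -0.13218506]
 [ 0.13182518 -0.0195449  -0.99108028]] [0.01231711 0.57765511 0.92237629]
wrist 318.3338517390266 318.3338517390266 252.9147815634538 190.7744404431813 [[ 0.40007439 -0.91648064 -0.00192809]
 [-0.88029906 -0.38486352  0.2774052 ]
 [-0.25497855 -0.10928542 -0.96075108]] [-0.62397687 -0.03527113  0.37897584]
```

View pics/side0.png

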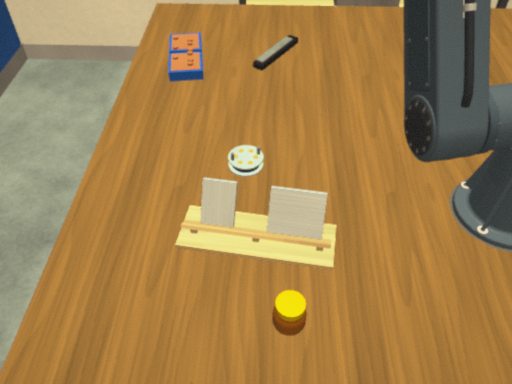

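View pics/top0.png

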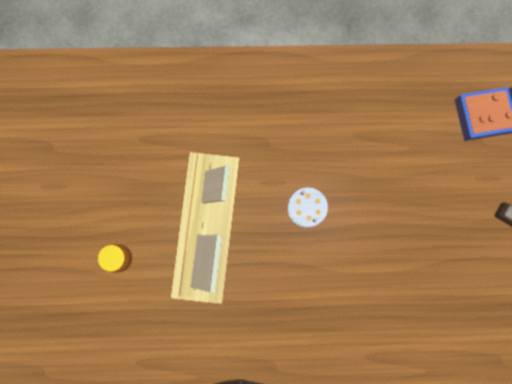

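View pics/wrist0.png

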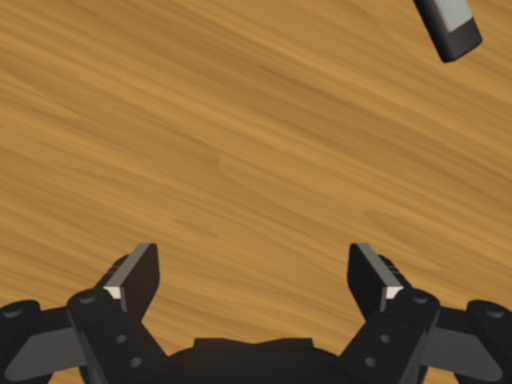

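Run:
```python
import cv2,numpy as np
s=cv2.imread("pics/side0.png");t=cv2.imread("pics/top0.png")
a=cv2.resize(s[165:275,165:350],None,fx=4,fy=4,interpolation=cv2.INTER_CUBIC)
b=cv2.resize(t[145:310,160:250],None,fx=3.6,fy=3.6,interpolation=cv2.INTER_CUBIC)
cv2.imwrite("pics/sz.png",a);cv2.imwrite("pics/tz.png",b)
for n,i in(("side",s),("top",t)):
    h=cv2.cvtColor(i,cv2.COLOR_BGR2HSV)
    m=((h[...,1]<60)&(h[...,2]>90)).astype(np.uint8)
    if n=="side": m[:165]=0;m[275:]=0;m[:,:165]=0;m[:,350:]=0
    else: m[:145]=0;m[310:]=0;m[:,:160]=0;m[:,250:]=0
    cs,_=cv2.findContours(m,cv2.RETR_EXTERNAL,cv2.CHAIN_APPROX_NONE)
    for c in cs:
        if cv2.contourArea(c)>100:
            print(n,cv2.contourArea(c),cv2.approxPolyDP(c,3,True)[:,0].tolist())
```

```text
side 2386.0 [[272, 186], [268, 230], [320, 237], [326, 193]]
side 1389.5 [[204, 178], [201, 221], [232, 225], [236, 182]]
side 259.0 [[229, 165], [240, 175], [256, 173], [262, 166]]
top 1218.5 [[220, 235], [198, 236], [192, 286], [214, 292]]
top 697.0 [[228, 166], [206, 172], [203, 201], [225, 199]]
```

View pics/sz.png

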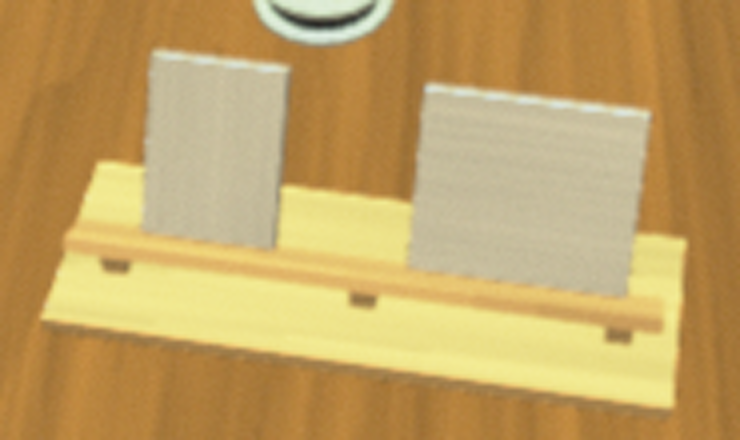

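View pics/tz.png

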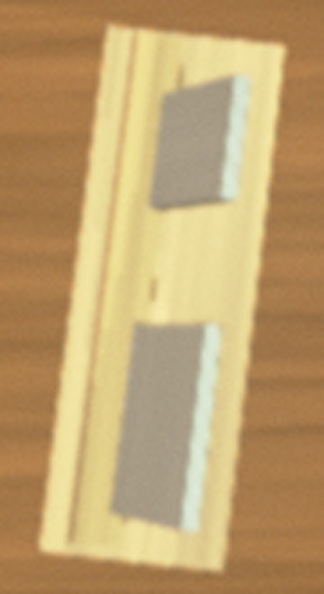

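```bash
cat > h.py <<'E'
from station import manip
import numpy as np, cv2
def ray(p,uv,z):
    d=p["R"].T@np.array([(uv[0]-p["cx"])/p["fx"],(uv[1]-p["cy"])/p["fy"],1]); c=-p["R"].T@p["t"]
    return c+d*(z-c[2])/d[2]
def tri(p1,a,p2,b):
    P=[p["K"]if"K"in p else np.array([[p["fx"],0,p["cx"]],[0,p["fy"],p["cy"]],[0,0,1]])@np.c_[p["R"],p["t"]] for p in(p1,p2)]
    X=cv2.triangulatePoints(P[0],P[1],np.float64(a).reshape(2,1),np.float64(b).reshape(2,1))[:,0]
    return X[:3]/X[3]
E
python3 - <<'E'
from h import *
np.set_printoptions(precision=4,suppress=True)
S=manip.snapshot("side");T=manip.snapshot("top");W=manip.snapshot("wrist")
print("wristcam",-W["R"].T@W["t"])
sp=[(204,178),(236.5,182),(233.5,226.5),(200.8,222)]
tp=[(228.3,166),(225.2,200.3),(202.2,202.8),(205.8,171.4)]
for a,b,z in zip(sp,tp,[.1163,.1163,.039,.039]): print("tri",tri(S,a,T,b),"side",ray(S,a,z),"top",ray(T,b,z))
for b in [(224.7,166.4),(221.6,200.5)]: print("topfront",ray(T,b,.1213))
for b in [(271,186),(327,193)]: print("wide top side",ray(S,b,.1163))
# base corners
for b in [(190,152.5),(239,157),(222,303),(171.5,298.5)]: print("base",ray(T,b,.012))
print("jar", ray(T,(111,258),.062))
E
```

```text
wristcam [ 0.3153 -0.5442  0.3731]
tri [0.6399 0.0391 0.113 ] side [0.6392 0.0424 0.1163] top [0.6391 0.039  0.1163]
tri [0.5729 0.0462 0.1113] side [0.5734 0.0511 0.1163] top [0.571  0.0461 0.1163]
tri [0.5783 0.0976 0.0343] side [0.5783 0.1014 0.039 ] top [0.5771 0.0972 0.039 ]
tri [0.6461 0.0893 0.0352] side [0.6459 0.0924 0.039 ] top [0.6448 0.089  0.039 ]
topfront [0.6374 0.046  0.1213]
topfront [0.57   0.0529 0.1213]
wide top side [0.5049 0.0594 0.1163]
wide top side [0.3963 0.0739 0.1163]
base [0.6934 0.1255 0.012 ]
base [0.6814 0.0173 0.012 ]
base [0.3657 0.0592 0.012 ]
base [0.3774 0.1659 0.012 ]
jar [0.4645 0.281  0.062 ]
```

Call:
{"fn": "servo_tool", "kwargs": {
  "increments": [
    {"hand": 0, "travel": [15, -11, -1], "yaw": 0},
    {"hand": 0, "travel": [32, -24, -1], "yaw": 0},
    {"hand": 0, "travel": [34, -26, -1], "yaw": 0},
    {"hand": 0, "travel": [34, -26, -1], "yaw": 0},
    {"hand": 0, "travel": [34, -26, -1], "yaw": 0},
    {"hand": 0, "travel": [34, -26, -1], "yaw": 0},
    {"hand": 0, "travel": [34, -26, -1], "yaw": 0},
    {"hand": 0, "travel": [34, -26, -1], "yaw": 0},
    {"hand": 0, "travel": [34, -26, -1], "yaw": 0},
    {"hand": 0, "travel": [34, -26, -1], "yaw": 0},
    {"hand": 0, "travel": [34, -26, -1], "yaw": 0},
    {"hand": 0, "travel": [34, -26, -1], "yaw": 0},
    {"hand": 0, "travel": [34, -26, -1], "yaw": 0},
    {"hand": 0, "travel": [34, -26, -1], "yaw": 0},
    {"hand": 0, "travel": [34, -26, -1], "yaw": 0},
    {"hand": 0, "travel": [34, -26, -1], "yaw": 0},
    {"hand": 0, "travel": [34, -26, -1], "yaw": 0},
    {"hand": 0, "travel": [22, -16, -1], "yaw": 0}
  ]
}}

```text
t: 2.1
tcp_pos: [0.6042, 0.0666, 0.2495]
tool_rot: [0.979, 0.205, 0.0, -0.001]
force: [0.1, 0.2, -0.6]
finger_gap: 1.004
```

Call:
{"fn": "servo_tool", "kwargs": {
  "increments": [
    {"hand": 0, "travel": [0, 0, 0], "yaw": 7},
    {"hand": 0, "travel": [0, 0, 0], "yaw": 8},
    {"hand": 0, "travel": [0, 0, 0], "yaw": 8},
    {"hand": 0, "travel": [0, 0, 0], "yaw": 7.7},
    {"hand": 0, "travel": [0, 0, 0], "yaw": 0}
  ]
}}

```text
t: 2.6
tcp_pos: [0.6032, 0.0637, 0.2493]
tool_rot: [0.998, -0.062, -0.0, -0.0]
force: [-0.3, -0.1, 0.6]
finger_gap: 0.998
```

Run:
```python
from h import *
np.set_printoptions(precision=4,suppress=True)
s=manip.sense();print(s["tcp_pos"],s["tool_rot"],s["q"],s["force"])
W=manip.snapshot("wrist");cv2.imwrite("pics/w1.png",cv2.resize(W["pixels"],(768,576),interpolation=cv2.INTER_CUBIC));np.save("w1.npy",W,allow_pickle=True)
```

```text
[0.6032 0.0637 0.2493] [ 0.9981 -0.0619 -0.0005 -0.0002] [-0.0789  0.4834  1.4599  0.0004  1.1993  1.6157] [-0.3201 -0.1497  0.6098]
```

View pics/w1.png

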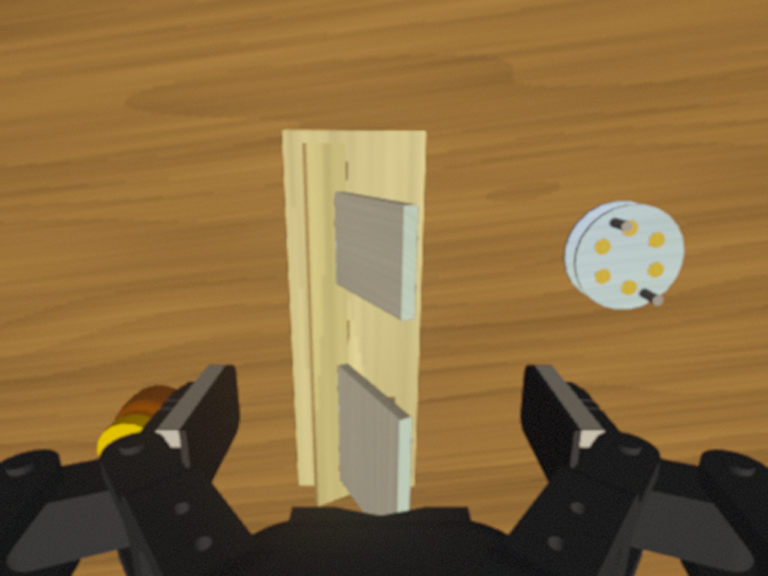

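Run:
```python
from h import *
np.set_printoptions(precision=4,suppress=True)
W=np.load("w1.npy",allow_pickle=True).item();T=manip.snapshot("top");S=manip.snapshot("side")
w=np.array([(416,206),(413,317),(337,286),(335.5,193)])/1.5
f=np.array([(404,205),(401,317)])/1.5
print("cam",-W["R"].T@W["t"])
for p,z in zip(w,[.1163,.1163,.039,.039]): print(ray(W,p,z))
for p in f: print("tf",ray(W,p,.1213))
for p in np.array([(282,130),(426,131),(414,486),(299,486)])/1.5: print("base",ray(W,p,.012))
tp=[(228.3,166),(225.2,200.3),(202.2,202.8),(205.8,171.4)]
sp=[(204,178),(236.5,182),(233.5,226.5),(200.8,222)]
for a,b,c in zip(w,tp,sp): print("triWT",tri(W,a,T,b),"WS",tri(W,a,S,c))
```

```text
cam [0.6744 0.0554 0.3915]
[0.64   0.0386 0.1163]
[0.5732 0.0473 0.1163]
[0.5771 0.1004 0.039 ]
[0.6469 0.0911 0.039 ]
tf [0.642  0.0455 0.1213]
tf [0.5759 0.0546 0.1213]
base [0.6962 0.127  0.012 ]
base [0.6821 0.019  0.012 ]
base [0.3667 0.0607 0.012 ]
base [0.38   0.1682 0.012 ]
triWT [0.6397 0.0389 0.114 ] WS [0.6399 0.0385 0.1124]
triWT [0.5716 0.0465 0.1117] WS [0.5733 0.0477 0.1133]
triWT [0.5771 0.0982 0.0398] WS [0.5779 0.1008 0.0385]
triWT [0.6463 0.0903 0.0321] WS [0.6464 0.0911 0.0374]
```

Call:
{"fn": "servo_tool", "kwargs": {
  "increments": [
    {"hand": 0, "travel": [2.5, 5, 10], "yaw": 0.2},
    {"hand": 0, "travel": [2.5, 5, 20], "yaw": 0.1},
    {"hand": 0, "travel": [0, 0, 25], "yaw": 0},
    {"hand": 0, "travel": [0, 0, 25], "yaw": 0},
    {"hand": 0, "travel": [0, 0, 25], "yaw": 0},
    {"hand": 0, "travel": [0, 0, 25], "yaw": 0},
    {"hand": 0, "travel": [0, 0, 20], "yaw": 0},
    {"hand": 0, "travel": [0, 0, 10], "yaw": 0},
    {"hand": 0, "travel": [0, 0, 4], "yaw": 0},
    {"hand": 0, "travel": [0, 0, 0], "yaw": 0}
  ],
  "newtons": 20
}}

```text
t: 3.75
tcp_pos: [0.6081, 0.0518, 0.085]
tool_rot: [0.998, -0.065, -0.0, 0.0]
force: [-0.6, -0.0, -0.4]
finger_gap: 0.998
```

```bash
cat > look.py <<'E'
from h import *
import sys
np.set_printoptions(precision=4,suppress=True)
n=sys.argv[1]
s=manip.sense();p=s["tcp_pos"];print("t",s["t"],"e",p[:2]@[.992,-.129],"f",p[:2]@[.129,.992],"z",p[2],"rot",s["tool_rot"],"F",s["force"],"gap",s["finger_gap"],"q",s["q"])
S=manip.snapshot("side")["pixels"][120:290,140:370];T=manip.snapshot("top")["pixels"][135:320,130:270];W=manip.snapshot("wrist")["pixels"]
a=cv2.resize(S,(460,340),interpolation=cv2.INTER_CUBIC);b=cv2.resize(T,(257,340),interpolation=cv2.INTER_CUBIC)
top=np.hstack([a,b]);w=cv2.resize(W[40:],(347,233))
o=np.zeros((573,717,3),np.uint8);o[:340]=top;o[340:,:347]=w
cv2.imwrite(f"pics/{n}.png",o)
E
python3 look.py c1
```

```text
t 3.75 e 0.5965215152861183 f 0.12987433518535774 z 0.08503115232311453 rot [ 0.9979 -0.065  -0.0002  0.    ] F [-0.55   -0.0023 -0.4297] gap 0.9978525907049505 q [-0.0978  0.6993  1.5843 -0.      0.8583  1.6031]
```

View pics/c1.png

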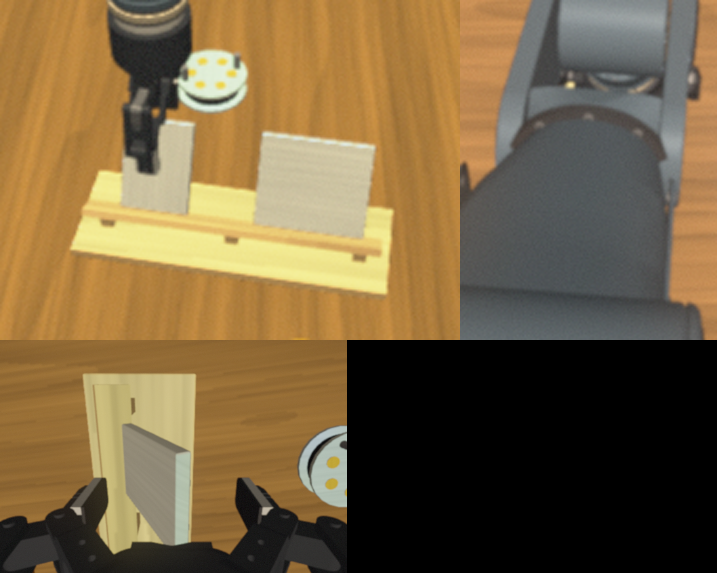

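Call:
{"fn": "servo_tool", "kwargs": {
  "increments": [
    {"hand": 0.04, "travel": [-1, -1, -1], "yaw": 0},
    {"hand": 0.08, "travel": [0, -2, -1], "yaw": 0},
    {"hand": 0.12, "travel": [0, -2, -1], "yaw": 0},
    {"hand": 0.16, "travel": [0, -2, -1], "yaw": 0},
    {"hand": 0.2, "travel": [0, -2, -1], "yaw": 0},
    {"hand": 0.24, "travel": [0, -2, 0], "yaw": 0},
    {"hand": 0.28, "travel": [0, -2, 0], "yaw": 0},
    {"hand": 0.32, "travel": [0, -2, 0], "yaw": 0},
    {"hand": 0.36, "travel": [0, -2, 0], "yaw": 0},
    {"hand": 0.4, "travel": [0, -2, 0], "yaw": 0},
    {"hand": 0.44, "travel": [0, -2, 0], "yaw": 0},
    {"hand": 0.48, "travel": [0, -2, 0], "yaw": 0},
    {"hand": 0.52, "travel": [0, -2, 0], "yaw": 0},
    {"hand": 0.55, "travel": [0, -2, 0], "yaw": 0},
    {"hand": 0.58, "travel": [0, -2, 0], "yaw": 0},
    {"hand": 0.6, "travel": [0, -2, 0], "yaw": 0},
    {"hand": 0.6, "travel": [0, -1, 0], "yaw": 0},
    {"hand": 0.6, "travel": [0, 0, 0], "yaw": 0}
  ],
  "newtons": 20
}}

```text
t: 5.7
tcp_pos: [0.6111, 0.0841, 0.0902]
tool_rot: [0.998, -0.065, -0.0, -0.0]
force: [-0.7, -0.6, 0.3]
finger_gap: 0.397
```

```bash
python3 look.py c2
```

```text
t 5.7 e 0.5953865822534109 f 0.1622740417750301 z 0.09023991455775611 rot [ 0.9979 -0.065  -0.0001 -0.    ] F [-0.7011 -0.6375  0.3043] gap 0.39653550591919534 q [-0.0442  0.6981  1.5643  0.0001  0.8793  1.6566]
```

View pics/c2.png

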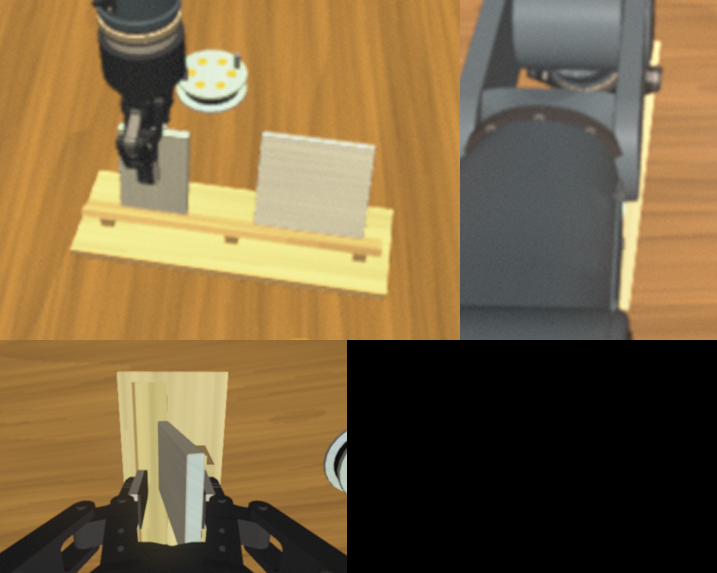

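Call:
{"fn": "servo_tool", "kwargs": {
  "increments": [
    {"hand": 0.63, "travel": [0, -1, 0], "yaw": 0},
    {"hand": 0.66, "travel": [0, -1, 0], "yaw": 0},
    {"hand": 0.69, "travel": [0, -1, 0], "yaw": 0},
    {"hand": 0.72, "travel": [0, -1, 0], "yaw": 0},
    {"hand": 0.74, "travel": [0, -1, 0], "yaw": 0},
    {"hand": 0.76, "travel": [0, -1, 0], "yaw": 0},
    {"hand": 0.78, "travel": [0, -0.5, 0], "yaw": 0},
    {"hand": 0.8, "travel": [0, -0.5, 0], "yaw": 0},
    {"hand": 0.8, "travel": [0, 0, 0], "yaw": 0}
  ],
  "newtons": 20
}}

```text
t: 6.75
tcp_pos: [0.6121, 0.0909, 0.0903]
tool_rot: [0.998, -0.065, -0.0, -0.0]
force: [0.2, -0.2, -0.2]
finger_gap: 0.203
```

```bash
python3 look.py c3
```

```text
t 6.75 e 0.5954875480068326 f 0.16909374699689858 z 0.09029900404315885 rot [ 0.9979 -0.0651 -0.     -0.    ] F [ 0.2445 -0.2303 -0.1883] gap 0.20302381046066376 q [-0.033   0.6999  1.5593  0.0001  0.8824  1.668 ]
```

View pics/c3.png

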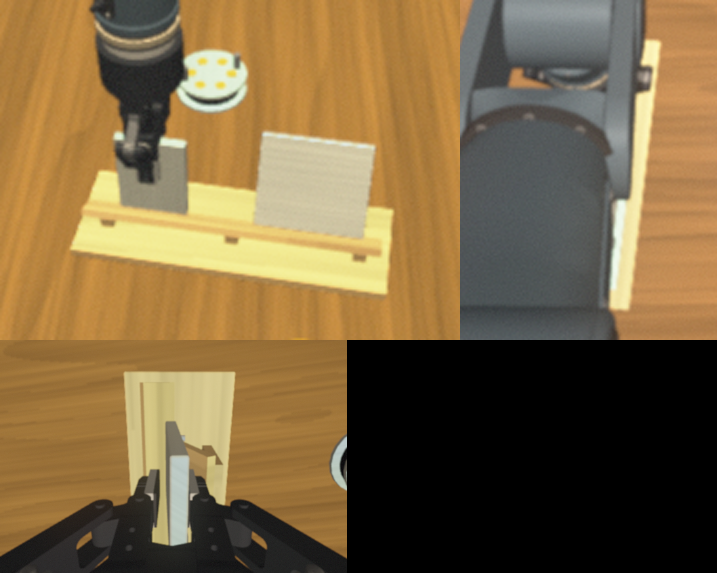

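Nearly upright between the pads. Close at low force while easing up slightly.

Call:
{"fn": "servo_tool", "kwargs": {
  "increments": [
    {"hand": 0.84, "travel": [0, 0, 0], "yaw": 0},
    {"hand": 0.88, "travel": [0, 0, 0], "yaw": 0},
    {"hand": 1, "travel": [0, 0, 0], "yaw": 0},
    {"hand": 1, "travel": [0, 0, 0], "yaw": 0},
    {"hand": 1, "travel": [0, 0, 0], "yaw": 0}
  ],
  "newtons": 25
}}

```text
t: 7.4
tcp_pos: [0.6121, 0.0908, 0.0903]
tool_rot: [0.998, -0.065, 0.0, 0.0]
force: [-1.0, -0.1, 0.8]
finger_gap: 0.111
```

Call:
{"fn": "servo_tool", "kwargs": {
  "increments": [
    {"hand": 1, "travel": [0, 0, -3], "yaw": 0},
    {"hand": 1, "travel": [0, 0, -5], "yaw": 0},
    {"hand": 1, "travel": [0, 0, -8], "yaw": 0},
    {"hand": 1, "travel": [0, 0, 0], "yaw": 0}
  ],
  "newtons": 40
}}

```text
t: 7.8
tcp_pos: [0.6131, 0.0908, 0.1078]
tool_rot: [0.998, -0.065, 0.001, -0.0]
force: [0.3, 0.1, -1.3]
finger_gap: 0.113
```

```bash
python3 look.py c4
```

```text
t 7.8 e 0.5964875229708749 f 0.16917538294340725 z 0.10779138027941754 rot [ 0.9979 -0.0651  0.0014 -0.0001] F [ 0.2764  0.13   -1.2643] gap 0.11327965067659906 q [-0.033   0.6749  1.5496  0.      0.9142  1.668 ]
```

View pics/c4.png

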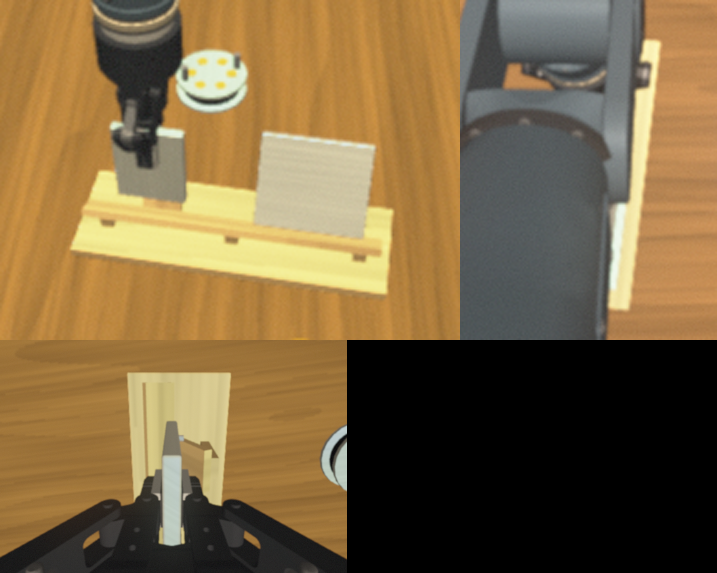

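Call:
{"fn": "servo_tool", "kwargs": {
  "increments": [
    {"hand": 1, "travel": [0, 0, -10], "yaw": 0},
    {"hand": 1, "travel": [0, 0, -20], "yaw": 0},
    {"hand": 1, "travel": [0, 0, -20], "yaw": 0},
    {"hand": 1, "travel": [0, 0, -10], "yaw": -2},
    {"hand": 1, "travel": [0, 0, 0], "yaw": -5},
    {"hand": 1, "travel": [0, 0, 0], "yaw": -8.5},
    {"hand": 1, "travel": [0, 0, 0], "yaw": -8.5},
    {"hand": 1, "travel": [0, 0, 0], "yaw": -8.5},
    {"hand": 1, "travel": [0, 0, 0], "yaw": -8.5},
    {"hand": 1, "travel": [0, 0, 0], "yaw": -8.5},
    {"hand": 1, "travel": [0, 0, 0], "yaw": -8.5},
    {"hand": 1, "travel": [0, 0, 0], "yaw": -8.5},
    {"hand": 1, "travel": [0, 0, 0], "yaw": -8.5},
    {"hand": 1, "travel": [0, 0, 0], "yaw": -8.5},
    {"hand": 1, "travel": [0, 0, 0], "yaw": -8.5}
  ]
}}

```text
t: 9.45
tcp_pos: [0.612, 0.0908, 0.1668]
tool_rot: [0.738, 0.675, 0.0, 0.0]
force: [-0.4, -0.1, -1.1]
finger_gap: 0.11
```

Call:
{"fn": "servo_tool", "kwargs": {
  "increments": [
    {"hand": 1, "travel": [0, 0, 0], "yaw": -8.5},
    {"hand": 1, "travel": [0, 0, 0], "yaw": -8.5},
    {"hand": 1, "travel": [0, 0, 0], "yaw": -8.5},
    {"hand": 1, "travel": [0, 0, 0], "yaw": -8.5},
    {"hand": 1, "travel": [0, 0, 0], "yaw": -8.5},
    {"hand": 1, "travel": [0, 0, 0], "yaw": -8.5},
    {"hand": 1, "travel": [0, 0, 0], "yaw": -8.5},
    {"hand": 1, "travel": [0, 0, 0], "yaw": -8.5},
    {"hand": 1, "travel": [0, 0, 0], "yaw": -8.5},
    {"hand": 1, "travel": [0, 0, 0], "yaw": -8.5},
    {"hand": 1, "travel": [0, 0, 0], "yaw": -3},
    {"hand": 1, "travel": [0, 0, 0], "yaw": 0}
  ]
}}

```text
t: 10.65
tcp_pos: [0.6121, 0.0908, 0.1668]
tool_rot: [0.065, 0.998, 0.0, 0.0]
force: [-0.8, 0.1, -2.0]
finger_gap: 0.112
```

```bash
python3 look.py c5
python3 - <<'E'
from h import *
for n in("side","wrist"):
    i=manip.snapshot(n)["pixels"]; cv2.imwrite(f"pics/{n}5.png", cv2.resize(i[70:270,150:350],(600,600),interpolation=cv2.INTER_CUBIC) if n=="side" else i)
E
```

```text
t 10.65 e 0.5954609664761836 f 0.1690621532053241 z 0.16675595242692504 rot [0.0652 0.9979 0.     0.0001] F [-0.7767  0.0783 -1.9885] gap 0.11206030844286713 q [-0.033   0.5952  1.5098  0.      1.0364 -1.4734]
```

View pics/side5.png

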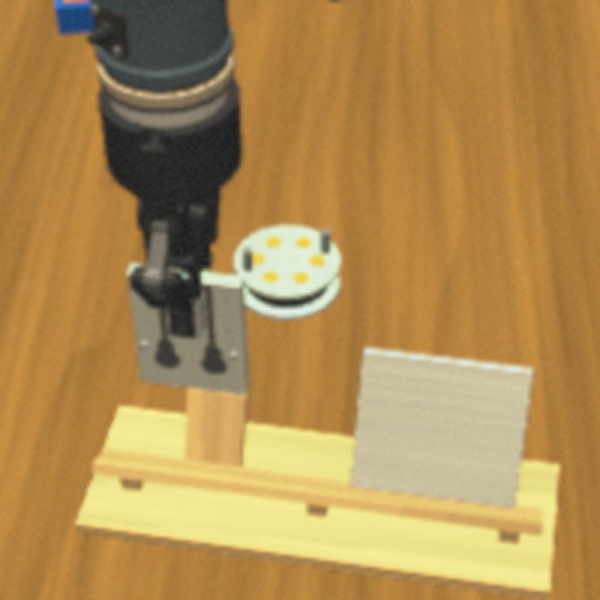

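View pics/wrist5.png

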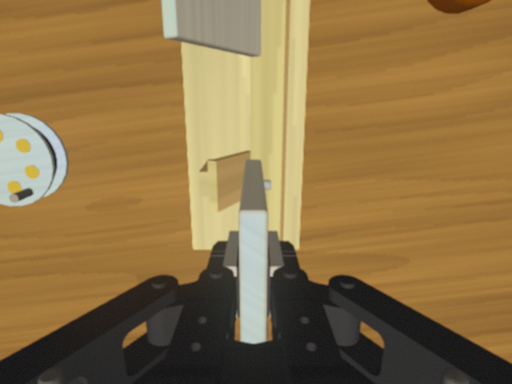

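Run:
```python
from h import *
np.set_printoptions(precision=4,suppress=True)
S=manip.snapshot("side")
def rf(uv,f0):
    d=S["R"].T@np.array([(uv[0]-S["cx"])/S["fx"],(uv[1]-S["cy"])/S["fy"],1]); c=-S["R"].T@S["t"]; n=np.array([.129,.992,0])
    return c+d*(f0-n@c)/(n@d)
def ef(X): return np.array([X[:2]@[.992,-.129],X[:2]@[.129,.992],X[2]])
for p in[(130,264),(243,275),(246,392),(140,382)]: print("plate",ef(rf((150+p[0]/3,70+p[1]/3),.174)))
for p in[(186,458),(243,466)]: print("rest low",ef(ray(S,(150+p[0]/3,70+p[1]/3),.036)))
i=S["pixels"]; cv2.imwrite("pics/z.png",cv2.resize(i[150:235,185:245],None,fx=8,fy=7,interpolation=cv2.INTER_CUBIC)[:600])
```

```text
plate [0.6278 0.174  0.2145]
plate [0.559  0.174  0.2163]
plate [0.5611 0.174  0.1147]
plate [0.6312 0.174  0.1113]
rest low [0.6067 0.1703 0.036 ]
rest low [0.5668 0.1706 0.036 ]
```

View pics/z.png

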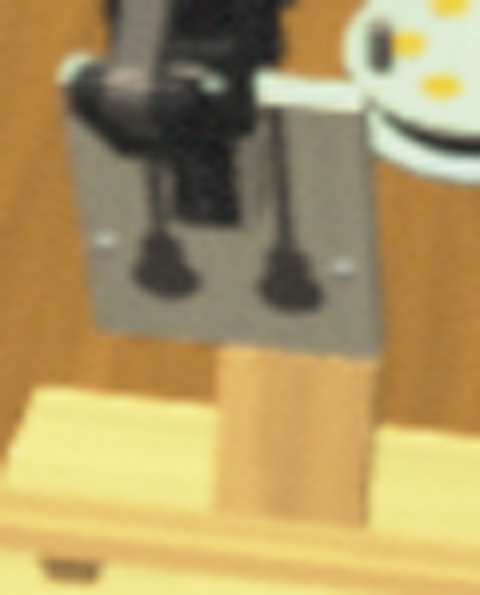

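Call:
{"fn": "servo_tool", "kwargs": {
  "increments": [
    {"hand": 1, "travel": [0, 0.5, 8], "yaw": 0},
    {"hand": 1, "travel": [0, 0.5, 15], "yaw": 0},
    {"hand": 1, "travel": [0, 0, 15], "yaw": 0},
    {"hand": 1, "travel": [0, 0, 12], "yaw": 0},
    {"hand": 1, "travel": [0, 0, 8], "yaw": 0},
    {"hand": 1, "travel": [0, 0, 6], "yaw": 0},
    {"hand": 1, "travel": [0, 0, 4], "yaw": 0},
    {"hand": 1, "travel": [0, 0, 2], "yaw": 0},
    {"hand": 1, "travel": [0, 0, 0], "yaw": 0}
  ]
}}

```text
t: 11.85
tcp_pos: [0.6123, 0.0918, 0.0964]
tool_rot: [0.065, 0.998, -0.0, 0.0]
force: [-0.0, 0.5, -0.5]
finger_gap: 0.11
```

```bash
python3 look.py c6
```

```text
t 11.85 e 0.5955998901624258 f 0.17004129574587803 z 0.09637719053024962 rot [ 0.0651  0.9979 -0.      0.0001] F [-0.0445  0.4655 -0.4616] gap 0.11042901216777855 q [-0.0314  0.6914  1.5554 -0.      0.8946 -1.472 ]
```

View pics/c6.png

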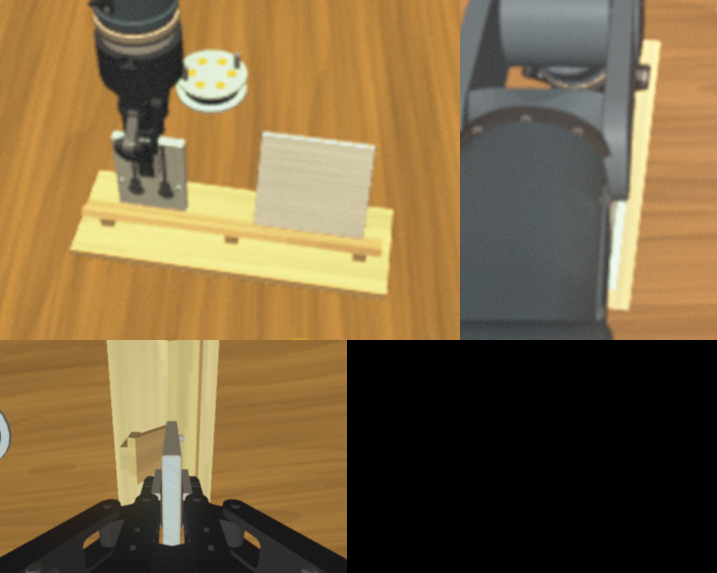

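Call:
{"fn": "servo_tool", "kwargs": {
  "increments": [
    {"hand": 1, "travel": [0, 0, 1], "yaw": 0},
    {"hand": 1, "travel": [0, 0, 1], "yaw": 0},
    {"hand": 1, "travel": [0, 0, 1], "yaw": 0},
    {"hand": 1, "travel": [0, 0, 0], "yaw": 0}
  ]
}}

```text
t: 12.4
tcp_pos: [0.6121, 0.0918, 0.0932]
tool_rot: [0.065, 0.998, -0.0, -0.0]
force: [-0.9, -0.4, -2.2]
finger_gap: 0.11
```

Call:
{"fn": "servo_tool", "kwargs": {
  "increments": [
    {"hand": 1, "travel": [0, 0, 1], "yaw": 0},
    {"hand": 1, "travel": [0, 0, 1], "yaw": 0},
    {"hand": 1, "travel": [0, 0, 0], "yaw": 0}
  ]
}}

```text
t: 12.7
tcp_pos: [0.6121, 0.0918, 0.0911]
tool_rot: [0.065, 0.998, -0.0, -0.0]
force: [0.4, -0.2, -1.0]
finger_gap: 0.111
```

Call:
{"fn": "servo_tool", "kwargs": {
  "increments": [
    {"hand": 1, "travel": [0, 0, 1], "yaw": 0},
    {"hand": 1, "travel": [0, 0, 0], "yaw": 0}
  ]
}}

```text
t: 12.9
tcp_pos: [0.6123, 0.0918, 0.0908]
tool_rot: [0.065, 0.998, -0.0, 0.0]
force: [-0.7, 0.2, 2.4]
finger_gap: 0.11
```

Call:
{"fn": "servo_tool", "kwargs": {
  "increments": [
    {"hand": 1, "travel": [0, 0, 1], "yaw": 0},
    {"hand": 1, "travel": [0, 0, 0], "yaw": 0}
  ]
}}

```text
t: 13.1
tcp_pos: [0.6124, 0.0918, 0.0907]
tool_rot: [0.065, 0.998, -0.0, 0.0]
force: [-3.5, -0.1, 8.3]
finger_gap: 0.114
```

```bash
python3 look.py c7; python3 -c "
from h import *
i=manip.snapshot('side')['pixels'];cv2.imwrite('pics/z7.png',cv2.resize(i[165:255,175:265],(630,595),interpolation=cv2.INTER_CUBIC))"
```

```text
t 13.1 e 0.5956197568837731 f 0.17001711884618825 z 0.09072930628090263 rot [ 0.065   0.9979 -0.0001  0.0003] F [-3.4655 -0.0915  8.3464] gap 0.11367809064368131 q [-0.0314  0.6995  1.5585 -0.0002  0.8831 -1.472 ]
```

View pics/z7.png

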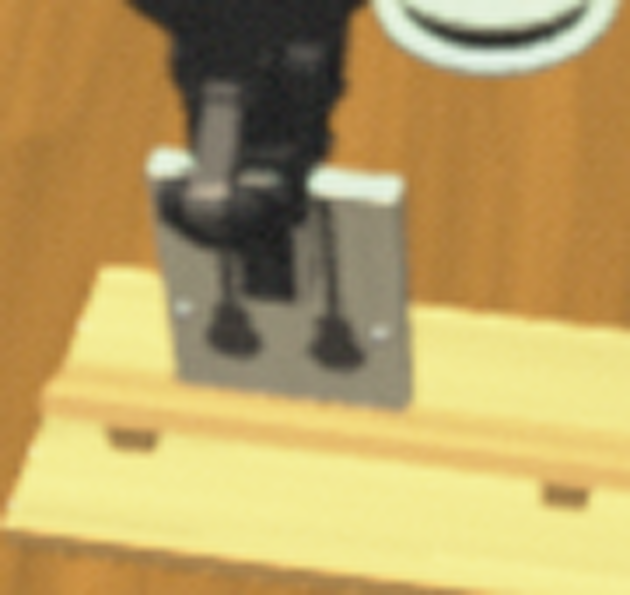

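Call:
{"fn": "servo_tool", "kwargs": {
  "increments": [
    {"hand": 1, "travel": [0, 0, -1], "yaw": 0},
    {"hand": 0.88, "travel": [0, 0, 0], "yaw": 0},
    {"hand": 0.85, "travel": [0, 0, 0], "yaw": 0},
    {"hand": 0.82, "travel": [0, -0.5, 0], "yaw": 0},
    {"hand": 0.79, "travel": [0, -1, 0], "yaw": 0},
    {"hand": 0.76, "travel": [0, -1, 0], "yaw": 0},
    {"hand": 0.73, "travel": [0, -1, 0], "yaw": 0},
    {"hand": 0.7, "travel": [0, -1, 0], "yaw": 0},
    {"hand": 0.7, "travel": [0, 0, 0], "yaw": 0}
  ],
  "newtons": 25
}}

```text
t: 14.2
tcp_pos: [0.6116, 0.0872, 0.0903]
tool_rot: [0.065, 0.998, -0.0, -0.0]
force: [-0.6, 0.4, 0.7]
finger_gap: 0.304
```

```bash
python3 look.py c8
```

```text
t 14.2 e 0.5954792409718562 f 0.16535269708130435 z 0.09028607010157824 rot [ 0.0652  0.9979 -0.     -0.    ] F [-0.6143  0.4061  0.6643] gap 0.3035939892290858 q [-0.0391  0.6989  1.5619 -0.      0.8808 -1.4794]
```

View pics/c8.png

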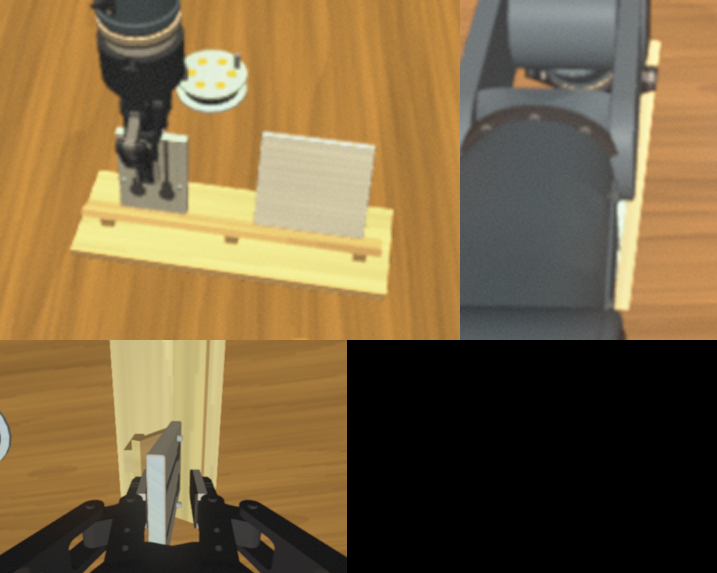

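Call:
{"fn": "servo_tool", "kwargs": {
  "increments": [
    {"hand": 0.67, "travel": [0, -2, 0], "yaw": 0},
    {"hand": 0.63, "travel": [0, -2, 0], "yaw": 0},
    {"hand": 0.59, "travel": [0, -2, 0], "yaw": 0},
    {"hand": 0.55, "travel": [0, -2, 0], "yaw": 0},
    {"hand": 0.51, "travel": [0, -2, 0], "yaw": 0},
    {"hand": 0.47, "travel": [0, -2, 0], "yaw": 0},
    {"hand": 0.43, "travel": [0, -2, 0], "yaw": 0},
    {"hand": 0.39, "travel": [0, -2, 0], "yaw": 0},
    {"hand": 0.35, "travel": [0, -2, 0], "yaw": 0},
    {"hand": 0.31, "travel": [0, -2, 0], "yaw": 0},
    {"hand": 0.27, "travel": [0, -2, 0], "yaw": 0},
    {"hand": 0.23, "travel": [0, -2, 0], "yaw": 0},
    {"hand": 0.18, "travel": [0, -2, 0], "yaw": 0},
    {"hand": 0.12, "travel": [0, -2, 0], "yaw": 0},
    {"hand": 0.06, "travel": [0, -2, 0], "yaw": 0},
    {"hand": 0, "travel": [0, -2, 0], "yaw": 0},
    {"hand": 0, "travel": [0, 0, 0], "yaw": 0},
    {"hand": 0, "travel": [0, 0, 0], "yaw": 0}
  ]
}}

```text
t: 16.15
tcp_pos: [0.6075, 0.0556, 0.0903]
tool_rot: [0.065, 0.998, 0.0, -0.0]
force: [-0.6, -0.0, -0.4]
finger_gap: 0.999
```

```bash
python3 look.py c9
```

```text
t 16.15 e 0.5954314541937202 f 0.13347421352017375 z 0.09029489962729903 rot [ 0.0652  0.9979  0.     -0.    ] F [-0.5507 -0.0308 -0.4078] gap 0.9991475180208571 q [-0.0918  0.6911  1.5827  0.0001  0.8678 -1.5322]
```

View pics/c9.png

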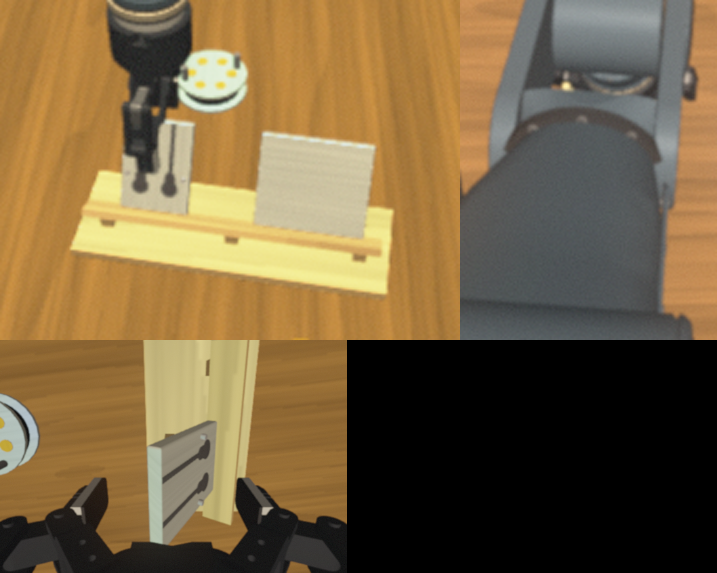

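Call:
{"fn": "servo_tool", "kwargs": {
  "increments": [
    {"hand": 0, "travel": [0, -2, -3], "yaw": 0},
    {"hand": 0, "travel": [0, 0, -10], "yaw": 0},
    {"hand": 0, "travel": [0, 0, -20], "yaw": 0},
    {"hand": 0, "travel": [0, 0, -30], "yaw": 0},
    {"hand": 0, "travel": [0, 0, -40], "yaw": 0},
    {"hand": 0, "travel": [0, 0, -40], "yaw": 0},
    {"hand": 0, "travel": [0, -20, -20], "yaw": 0},
    {"hand": 0, "travel": [0, -40, 0], "yaw": 0},
    {"hand": 0, "travel": [0, -40, 0], "yaw": 0},
    {"hand": 0, "travel": [0, -40, 0], "yaw": 0},
    {"hand": 0, "travel": [0, -40, 0], "yaw": 0},
    {"hand": 0, "travel": [0, -40, 0], "yaw": 0},
    {"hand": 0, "travel": [0, -40, 0], "yaw": 0},
    {"hand": 0, "travel": [0, -20, 0], "yaw": 0},
    {"hand": 0, "travel": [0, 0, 0], "yaw": 0}
  ]
}}

```text
t: 17.8
tcp_pos: [0.5705, -0.2273, 0.2541]
tool_rot: [0.067, 0.998, -0.001, 0.001]
force: [-0.7, 0.4, 0.4]
finger_gap: 1.0
```

```bash
python3 look.py c10;  python3 - <<'E'
from h import *
S=manip.snapshot("side");T=manip.snapshot("top");np.save("s10.npy",S,allow_pickle=True);np.save("t10.npy",T,allow_pickle=True)
s=S["pixels"];t=T["pixels"]
a=cv2.resize(s[165:275,165:350],None,fx=4,fy=4,interpolation=cv2.INTER_CUBIC)
b=cv2.resize(t[145:310,160:250],None,fx=3.6,fy=3.6,interpolation=cv2.INTER_CUBIC)
cv2.imwrite("pics/sz10.png",a);cv2.imwrite("pics/tz10.png",b)
E
```

```text
t 17.8 e 0.5952917379534799 f -0.15186724157233075 z 0.25414443673786147 rot [ 0.0672  0.9977 -0.0008  0.0007] F [-0.7313  0.3515  0.4082] gap 1.0002765162712814 q [-0.5605  0.4878  1.4369 -0.0007  1.215  -1.9966]
```

View pics/sz10.png

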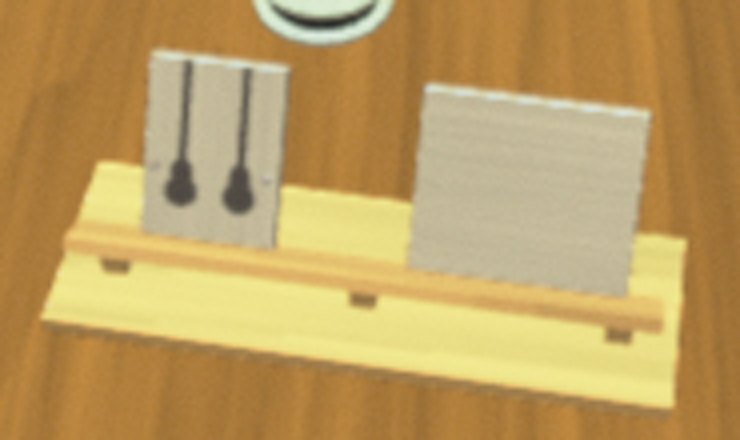

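View pics/tz10.png

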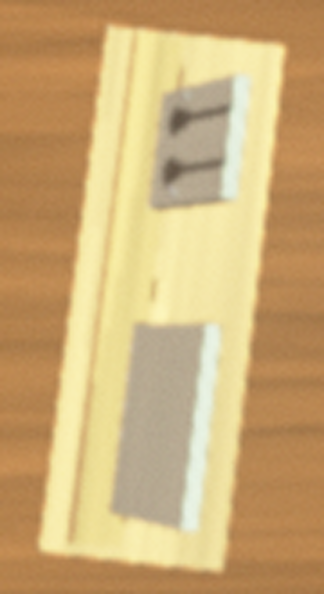

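Run:
```python
from h import *
for n,f in(("side","s10"),("top","t10")):
    i0=cv2.imread(f"pics/{n}0.png");i1=np.load(f+".npy",allow_pickle=True).item()["pixels"]
    def m(i):
        h=cv2.cvtColor(i,cv2.COLOR_BGR2HSV);k=((h[...,1]<60)&(h[...,2]>90)).astype(np.uint8)
        r=(165,350,175,275) if n=="side" else (160,250,145,310)
        o=np.zeros_like(k);o[r[2]:r[3],r[0]:r[1]]=k[r[2]:r[3],r[0]:r[1]]
        y=((h[...,0]>24)&(h[...,0]<32)&(h[...,1]>230)).astype(np.uint8)
        return o,y
    for i in(i0,i1):
        o,y=m(i);cs,_=cv2.findContours(o,cv2.RETR_EXTERNAL,cv2.CHAIN_APPROX_NONE)
        print(n,[cv2.boundingRect(c) for c in cs if cv2.contourArea(c)>300],"lid",np.argwhere(y).mean(0).round(1))
print(manip.sign_off())
```

```text
side [(268, 186, 59, 52), (201, 178, 36, 48)] lid [303.3 290.1]
side [(268, 186, 59, 52), (201, 178, 36, 48)] lid [303.3 290.1]
top [(192, 235, 30, 58), (203, 166, 27, 36)] lid [nan nan]
top [(192, 235, 30, 58), (202, 165, 28, 37)] lid [nan nan]
the job is handed in; nothing more can be done
None<stdin>:12: RuntimeWarning: Mean of empty slice.
  ret = um.true_divide(
```

The narrow half is turned over and back in its own seat, cavity face out, top edge up and leaning at the same angle as before. I tipped it upright off its backrest with the rear finger and gripped it by its faces. Then I lifted it, turned it 180° about the vertical and set it on the ledge. The opening finger let it down onto the backrest.

- **Time and force:** The job took about 18 s of the 38 s allowed. The highest force I read was about 9 N, when the plate touched down on the ledge.
- **Narrow half:** In the side view its outline has the same bounding box as at the start. In the top view it is within 1 px. The recesses and pins face outward.
- **Wide half and jar:** The wide half's outline is unchanged in both views. The jar lid's position is unchanged in the side view; my colour mask for the lid found nothing in the top view, so it has no second check.
- **Measurements that disagreed:**
  - Estimates of where the stand's corner lies front to back spread over several millimetres.
  - While held, the plate looked tilted about 2° in its own plane. It settled square on the ledge after release.
- **At hand-in:** The arm was well clear and touching nothing.

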